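# Shut the bench gas cock that was left open

## Task

One of the three gas cocks on this lab bench was left open after class: its lever lies roughly in line with its nozzle. Turn that lever a quarter turn until it is fully shut against its stop, and leave the other two cocks shut.

Things in the scene. Friction and masses are not known exactly. Their poses are not given: they have to be found in the camera images.
- open_cock_axis (a point): Point on the open gas cock's vertical turning axis, half-way up its lever, 126 mm above the bench; fixed to the column, it does not turn with the lever. Its -x axis points along the nozzle, z up. The black lever reaches from the axis out to 66 mm on one side only, 12 mm wide, 22 mm high (115 to 137 mm above the bench), hub 28 mm wide. Grip or push its flat sides about 48 mm out.
- open_cock (a joint): Lever angle q, rad; the lever points along (-sin q, cos q, 0) in the point's axes. 1.57 = fully open, above the nozzle; 0 = shut, hard stop, square to the nozzle along the point's +y. Shutting turns clockwise seen from above. Starts at 1.2 to 1.57, about 0.15 N m of friction, stays where left.
- shut_cock_1 (a joint): Lever angle, same sense, of a second identical cock; starts shut (0 to 0.05). The three cocks stand about 0.2 m apart, left to right in any order: grey column 30 mm thick on a round foot 68 mm wide, brass body, level brass nozzle 15 mm thick to 85 mm from the axis, its centre 80 mm above the bench.
- shut_cock_2 (a joint): Lever angle, same sense, of the third identical cock; starts shut (0 to 0.05). The bench between the cocks holds small glassware under 70 mm high; taller bottles and a burner stand behind them.
Mind the look-alikes: they are no part of the job. What is shaped like the part that bears open_cock_axis but orange or red is not meant.

How it is judged:
By the outcome, as a careful person would: the job done as asked, in the order asked, and still so for the second after the job is handed in, with the robot touching nothing.
It also fails if it takes over 32 s, if anything falls off the work surface, if the arm or the gripper's body presses on something with over 40 N, if the wrist force passes 120 N, or if a joint passes its speed limit or range.

## Robot

A 7-joint arm with a two-finger parallel gripper is mounted at the origin on the work surface. World frame = base frame: x ahead of the robot, y to its left, z up, the work surface at z = 0. Lengths are in m, angles in rad, forces in N, time in s.
With the tool pointing down it reaches from about 0.35 to 0.9 m from the base axis. Payload 8.1 kg.
Tool frame: the origin (TCP) lies midway between the tips of the shut fingers; the grasp point (between the pads) lies 19 mm behind it; z points along the fingers, y is the line along which they close (so a half turn about z gives the same grasp; the last joint's range is limited). The gripper opens to 92 mm and grips with 3 to 60 N. Pads are 19 mm wide; open, the fingers measure 130 mm over their backs; the gripper's body (75 mm by 190 mm) begins 47 mm behind the grasp point.
Start: joints at [-1.38, 0.434, 0.025, 1.573, -0.012, 1.134, -0.075], TCP at [0.181, 0.598, 0.227] pointing down, gripper open.
Joint ranges: [-2.62, 2.62], [-0.44, 2.09], [-1.27, 1.32], [0.08, 2.57], [-1.32, 4.46], [0.12, 2], [-2.74, 2.74]. Speed limits (rad/s): [2.22, 2.22, 3.01, 3.01, 3.14, 3.14, 3.14].

## Interface

Orientations are given as a rotation vector (axis times angle).
In Python, from cell import arm gives the robot as it stands.
- The arm moves only by the tool arm_command, never from a script. Its arguments are lists of equal length, an entry for each row: "dp": the shift along the tool's x, y, z in units of 25 mm (1.0 is 25 mm), a list of three; "angular": the turn, a rotation vector about the tool's x, y, z in units of 0.15 rad (1.0 is 0.15 rad), a list of three; "claw": the opening, from 0 (shut) to 1 (fully open). In form: {"dp": [[x, y, z], ...], "angular": [[rx, ry, rz], ...], "claw": [claw, ...]}. A call has 1 to 10 rows; each row shifts and turns the commanded pose from where the row before left it, along the tool's axes as they then stand; what a row does not reach is not made up. A row lasts 1/10 s, in which the tool goes at most 50 mm and 8.59 degrees, less where a joint would pass 70% of its speed; a pose out of reach is approached as far as the arm can. A call with a number of a shift or a turn outside -1 to 1 is refused whole. A call with a gripper value outside its range is refused whole. The fingers move at their own pace and stop on an object; "force" is the grip in N (left out, the last holds). Time passes only in rows, so rows that do not move let the fingers close. It gives the time, the measured TCP pose, the force, the opening and the grip force at its end, in the units of the state.
- arm.observe(): the state, without advancing time (a new reading comes with each control period).
- arm.get_image(name): name is "scene" or "top" or "wrist"; returns a dict with "frame" (384x512x3 uint8, red, green, blue), "z_map" (384x512 float32, m along the optical axis (not along the pixel's ray), 0 where there is no reading), "K" (3x3 intrinsics, pixels), "k1" (the pictures are not rectified: a ray, as slopes to the right and down, at radius r is drawn at 1 + k1 r^2 times it, then the intrinsics apply), "R" (3x3) and "t" (3): a world point X has camera coordinates R X + t. Camera axes: x right, y down, z forward; pixel columns grow to the right and rows downward; lengths in m; the calibration is good to about 2 mm. A picture is of the moment at which its call begins.
- arm.sign_off(): hands the job in; it is judged then, once.
The state is a dict: "clock": time; "joints": joint angles; "dq": joint speeds; "joint_efforts": joint torques, N m; "position": TCP position; "ee_rot": TCP orientation; "force": force on the tool from outside, world axes, zero at the start; "ft_torque": the same for the moment, N m; "width": opening from 0.0 (shut) to 1.0 (fully open); "gripper_force": force on a finger pad.
Only numpy, scipy, OpenCV 4.12 (cv2) and the standard library are available. Lean on these libraries where they do the work, as an engineer would, in place of code of your own. Each camera call takes 0.05 s, during which the arm holds its last target. There are 200 camera calls.

## Working session

There is one attempt and no reset: what is moved stays moved. The work goes in short steps, Python scripts to look and compute and a tool call to move; the robot and the scene stay as the last step left them, time stands still between calls to the robot, and variables do not carry over. Pictures are saved under pics/ and viewed, at most 10 in all, crops included, and the job is handed in when it is done.

Besides the shell and the picture viewer there is one more tool, called after "Call:" by a JSON object that holds its "op" and its "data". arm_command: Moves the arm, as the interface text tells. Its arguments: {"type":"object","properties":{"dp":{"type":"array","items":{"type":"array","items":{"type":"number"}}},"angular":{"type":"array","items":{"type":"array","items":{"type":"number"}}},"claw":{"type":"array","items":{"type":"number"}},"force":{"type":"number"}},"required":["dp","angular","claw"]}

```bash
mkdir -p pics
cat > h.py <<'E'
import numpy as np, cv2
from cell import arm
def grab(n):
    d=arm.get_image(n); np.savez(f'pics/{n}.npz',**d); return d
def pts(d):
    h,w=d['z_map'].shape; u,v=np.meshgrid(np.arange(w),np.arange(h))
    K=d['K'];k=float(d['k1'])
    p=cv2.undistortPoints(np.stack([u,v],-1).reshape(-1,1,2).astype(float),K,np.array([k,0,0,0.])).reshape(h,w,2)
    z=d['z_map']; c=np.dstack([p*z[...,None],z]); return (c-d['t'])@d['R']
E
python3 - <<'E'
from h import *
s=arm.observe(); print(s['clock'],s['position'],s['ee_rot'],s['width'])
a=grab('scene');b=grab('top')
cv2.imwrite('pics/s.png',cv2.resize(a['frame'][...,::-1],(800,600)))
cv2.imwrite('pics/t.png',cv2.resize(b['frame'][...,::-1],(800,600)))
for d in(a,b):
    P=pts(d);z=P[...,2];ok=d['z_map']>0;dark=(d['frame'].max(2)<70)&ok&(z>.105)&(z<.15)
    n,l,st,c=cv2.connectedComponentsWithStats(dark.astype(np.uint8))
    for i in range(1,n):
        if st[i,4]>20: q=P[l==i]; print(c[i].round(),st[i,4],q.mean(0).round(3),q.min(0).round(3),q.max(0).round(3))
E
```

```text
0.0 [0.18091777 0.59772705 0.22595764] [-4.59929515e-01 -3.10768088e+00  2.43182108e-03] 0.9990542317872759
[175.  28.] 30 [-0.86   0.049  0.126] [-1.094  0.044  0.112] [-0.668  0.053  0.13 ]
[228. 112.] 340 [ 0.054 -0.036  0.129] [-0.013 -0.076  0.106] [0.079 0.046 0.15 ]
[175. 159.] 184 [ 0.25  -0.292  0.129] [ 0.225 -0.326  0.111] [ 0.27  -0.252  0.138]
[366. 164.] 188 [0.511 0.219 0.129] [0.488 0.186 0.115] [0.526 0.261 0.139]
[418. 187.] 136 [0.66  0.284 0.131] [0.623 0.262 0.106] [0.683 0.323 0.139]
[ 95. 189.] 245 [ 0.294 -0.529  0.129] [ 0.266 -0.564  0.113] [ 0.317 -0.492  0.139]
[321. 185.] 216 [0.538 0.042 0.129] [0.513 0.009 0.115] [0.552 0.085 0.139]
[490. 207.] 140 [0.808 0.38  0.144] [0.79  0.366 0.13 ] [0.823 0.403 0.15 ]
[ 32. 315.] 3211 [ 0.632 -0.703  0.127] [ 0.304 -0.767  0.105] [ 0.704 -0.66   0.15 ]
[185. 219.] 235 [ 0.51  -0.347  0.132] [ 0.477 -0.377  0.111] [ 0.533 -0.308  0.14 ]
[244. 219.] 233 [ 0.57  -0.209  0.13 ] [ 0.528 -0.234  0.116] [ 0.599 -0.184  0.139]
[189. 326.] 205 [ 0.798 -0.431  0.136] [ 0.783 -0.447  0.106] [ 0.81  -0.417  0.142]
[346.  87.]
[... 178 characters left out ...]
 0.13 ] [ 0.3   -0.936  0.105] [ 0.701 -0.658  0.15 ]
[118. 133.] 110 [0.648 0.293 0.135] [0.621 0.265 0.12 ] [0.675 0.324 0.143]
[277. 158.] 114 [ 0.561 -0.206  0.136] [ 0.525 -0.229  0.12 ] [ 0.593 -0.184  0.143]
[197. 169.] 94 [0.529 0.042 0.136] [0.512 0.012 0.116] [0.545 0.082 0.142]
[323. 175.] 104 [ 0.503 -0.344  0.138] [ 0.477 -0.372  0.116] [ 0.527 -0.307  0.143]
[140. 178.] 85 [0.502 0.218 0.135] [0.485 0.19  0.117] [0.519 0.263 0.143]
[387. 245.] 126 [ 0.288 -0.526  0.136] [ 0.266 -0.558  0.116] [ 0.31  -0.489  0.144]
[307. 262.] 117 [ 0.243 -0.289  0.136] [ 0.222 -0.324  0.129] [ 0.263 -0.249  0.142]
[219. 323.] 24 [ 0.068 -0.026  0.135] [ 0.055 -0.049  0.118] [0.076 0.002 0.149]
```

View pics/s.png

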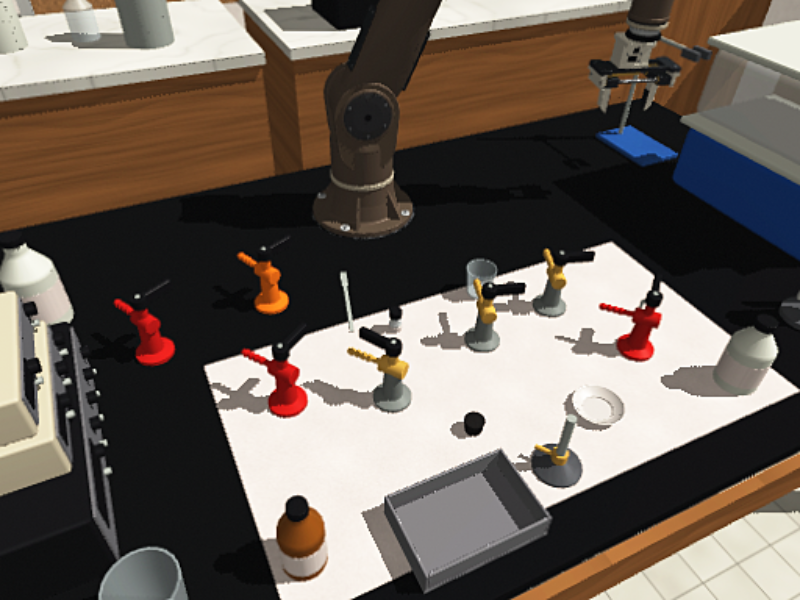

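View pics/t.png

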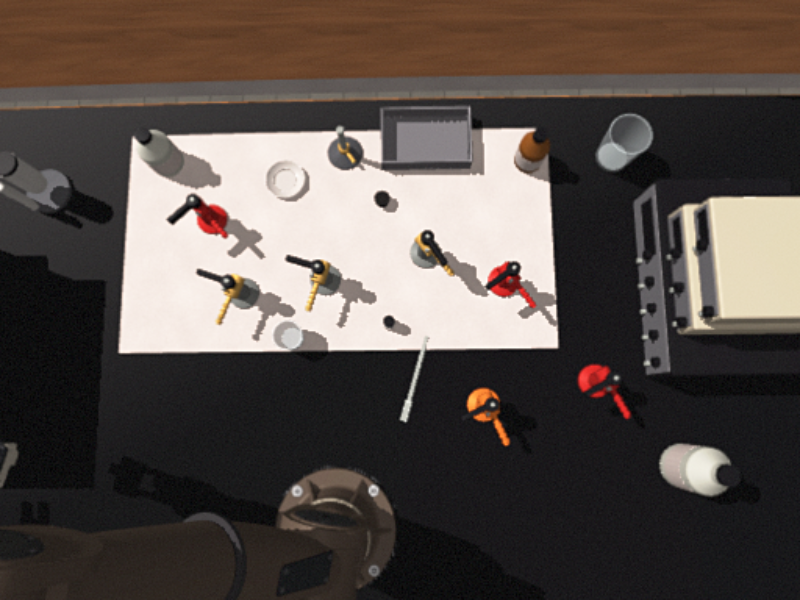

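Candidates (800x600 scene image): grey columns at (392,370), (483,315) and (550,280). Look-alikes: red at (287,380), (150,335) and (638,330); orange at (268,280). Of the grey ones, only (392,370) has its lever over its nozzle. I'll check it in a crop and measure it.

Run:
```python
from h import *
ims=[]
for n,(x,y) in(('scene',(244,225)),('top',(277,160))):
    d=dict(np.load(f'pics/{n}.npz'));P=pts(d);f=d['frame'].astype(int);z=P[...,2]
    reg=(abs(P[...,0]-.56)<.1)&(abs(P[...,1]+.2)<.07)&(d['z_map']>0)
    top=reg&(f.max(2)<70)&(z>.131)&(z<.15)
    br=reg&(f[...,0]-f[...,2]>50)&(z>.07)&(z<.1)
    for m,nm in((top,'lever'),(br,'brass')):
        q=P[m]; c=q[:,:2].mean(0);u=np.linalg.svd(q[:,:2]-c,full_matrices=False)[2][0]
        if u[0]>0:u=-u
        s=(q[:,:2]-c)@u;w=(q[:,:2]-c)@[-u[1],u[0]]
        print(n,nm,len(q),c,u,'heading',np.degrees(np.arctan2(u[1],u[0])),'back',c+s.min()*u,'tip',c+s.max()*u,np.ptp(s),np.ptp(w),'z',np.median(q[:,2]))
    g=reg&(np.ptp(f,axis=2)<35)&(z>.01)&(z<.06)&(f.max(2)<190); print('column',np.median(P[g],0),P[g].min(0),P[g].max(0))
    ims.append(cv2.resize(d['frame'][y-45:y+45,x-60:x+60,::-1],(400,300),interpolation=cv2.INTER_CUBIC))
cv2.imwrite('pics/c.png',np.hstack(ims))
R=cv2.Rodrigues(arm.observe()['ee_rot'])[0];print(R.round(3))
```

```text
scene lever 130 [ 0.56874941 -0.20765049] [-0.86387539 -0.50370558] heading -149.75453665084777 back [ 0.59696594 -0.19119809] tip [ 0.5304888  -0.22995936] 0.07695222926442666 0.026449979362924658 z 0.13482932464353992
scene brass 276 [ 0.57514669 -0.20953955] [-0.81299185 -0.58227506] heading -144.389282158503 back [ 0.6071226 -0.186638 ] tip [ 0.51826873 -0.25027627] 0.10929245262914483 0.030332461795541197 z 0.08481169936825131
column [ 0.59716584 -0.20323043  0.02484697] [ 0.56047962 -0.22323522  0.01001535] [ 0.61512899 -0.16753006  0.05940589]
top lever 98 [ 0.56064613 -0.2063921 ] [-0.84548392 -0.53400088] heading -147.72382086842455 back [ 0.59233131 -0.18638   ] tip [ 0.52730429 -0.22745054] 0.0769110063132696 0.02364678015242691 z 0.1370685585079684
top brass 81 [ 0.55794993 -0.20521976] [-0.72080416 -0.69313877] heading -136.1209136520503 back [ 0.59330868 -0.17121812] tip [ 0.51577489 -0.24577607] 0.10756569065815419 0.021153945277017847 z 0.08741538091466426
column [ 0.56801861 -0.18379246  0.01318855] [ 0.55096829 -0.22237834  0.01000099] [ 0.60425813 -0.16416741  0.05473594]
[[-0.957  0.29  -0.   ]
 [ 0.29   0.957 -0.001]
 [-0.    -0.001 -1.   ]]
```

View pics/c.png

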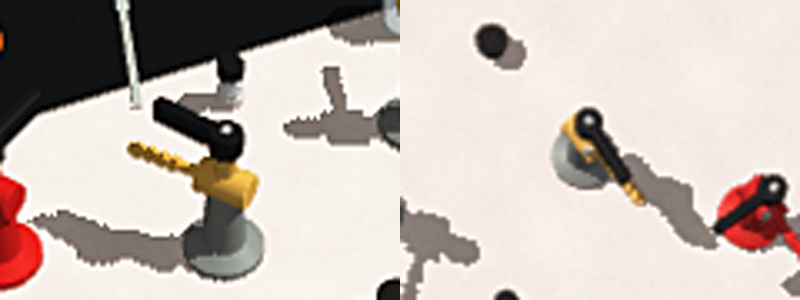

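The crop shows the grey-column cock with its black lever over its brass nozzle, hub at about (588,120) and tip at about (635,180) in the right half, so the choice holds. The axis is near (0.583, -0.196), with the lever heading about 211° and the nozzle about 218°. I'll push the lever with shut fingers, from its -y side.

Call:
{"op": "arm_command", "data": {"dp": [[-0.8,-0.93,0],[-0.8,-0.93,0],[-0.8,-0.93,0],[-0.8,-0.93,0],[-0.8,-0.93,0],[-0.8,-0.93,0],[-0.8,-0.93,0],[-0.8,-0.93,0],[-0.8,-0.93,0],[-0.8,-0.93,0]], "angular": [[0,0,0],[0,0,0],[0,0,0],[0,0,0],[0,0,0],[0,0,0],[0,0,0],[0,0,0],[0,0,0],[0,0,0]], "claw": [0,0,0,0,0,0,0,0,0,0]}}

```text
clock: 1.1
position: [0.3053, 0.3164, 0.2265]
ee_rot: [-0.46, -3.108, 0.001]
force: [0.9, -0.2, 0.6]
width: 0.182
gripper_force: 0.0
```

Call:
{"op": "arm_command", "data": {"dp": [[-0.8,-0.93,0],[-0.8,-0.93,0],[-0.8,-0.93,0],[-0.8,-0.93,0],[-0.8,-0.93,0],[-0.8,-0.93,0],[-0.8,-0.93,0],[-0.8,-0.93,0],[-0.8,-0.93,0],[-0.8,-0.93,0]], "angular": [[0,0,0],[0,0,0],[0,0,0],[0,0,0],[0,0,0],[0,0,0],[0,0,0],[0,0,0],[0,0,0],[0,0,0]], "claw": [0,0,0,0,0,0,0,0,0,0]}}

```text
clock: 2.1
position: [0.4293, 0.0361, 0.2266]
ee_rot: [-0.46, -3.108, -0.0]
force: [0.6, 0.3, 0.2]
width: 0.005
gripper_force: 0.0
```

Call:
{"op": "arm_command", "data": {"dp": [[-0.8,-0.93,0],[-0.8,-0.93,0],[-0.8,-0.93,0],[-0.8,-0.93,0],[0,0,0],[0,0,0],[0,0,0],[0,0,0],[0,0,0],[0,0,0]], "angular": [[0,0,0],[0,0,0],[0,0,0],[0,0,0],[0,0,1],[0,0,1],[0,0,1],[0,0,1],[0,0,0.9],[0,0,0]], "claw": [0,0,0,0,0,0,0,0,0,0]}}

```text
clock: 3.1
position: [0.4786, -0.0747, 0.2265]
ee_rot: [-1.548, -2.733, 0.001]
force: [-0.0, -0.2, 0.6]
width: 0.006
gripper_force: 0.0
```

```bash
cat > m.py <<'E'
from h import *
def lev(n):
    d=grab(n);P=pts(d);f=d['frame'].astype(int);z=P[...,2]
    reg=(abs(P[...,0]-.56)<.09)&(abs(P[...,1]+.19)<.08)&(d['z_map']>0)
    for m,nm in((reg&(f.max(2)<70)&(z>.131)&(z<.15),'lever'),(reg&(f[...,0]-f[...,2]>50)&(z>.07)&(z<.1),'brass')):
        q=P[m]
        if len(q)<20: print(n,nm,len(q));continue
        (cx,cy),(w,h),a=cv2.minAreaRect((q[:,:2]*1000).astype(np.float32))
        c=q[:,:2].mean(0);u=np.linalg.svd(q[:,:2]-c,full_matrices=False)[2][0]
        s=(q[:,:2]-c)@u
        print(n,nm,len(q),c.round(4),'hd',np.degrees(np.arctan2(u[1],u[0])).round(1),'ends',(c+s.min()*u).round(4),(c+s.max()*u).round(4),'rect',w.__round__(),h.__round__())
    return d
E
python3 - <<'E'
from m import *
d=lev('wrist');cv2.imwrite('pics/w1.png',d['frame'][...,::-1]);lev('top');lev('scene')
R=cv2.Rodrigues(arm.observe()['ee_rot'])[0];print(R.round(3))
E
```

```text
wrist lever 0
wrist brass 21 [ 0.5598 -0.213 ] hd 57.6 ends [ 0.5571 -0.2172] [ 0.5647 -0.2052] rect 14 5
top lever 104 [ 0.5601 -0.2063] hd -147.2 ends [ 0.5896 -0.1873] [ 0.5268 -0.2278] rect 75 22
top brass 81 [ 0.5581 -0.2053] hd -136.2 ends [ 0.5937 -0.1711] [ 0.5157 -0.246 ] rect 108 20
scene lever 140 [ 0.5683 -0.2082] hd 30.5 ends [ 0.5296 -0.231 ] [ 0.5973 -0.1912] rect 78 26
scene brass 278 [ 0.5749 -0.2098] hd 35.7 ends [ 0.5191 -0.2499] [ 0.6077 -0.1862] rect 108 28
[[-0.519  0.855 -0.   ]
 [ 0.855  0.519 -0.   ]
 [ 0.    -0.    -1.   ]]
```

View pics/w1.png

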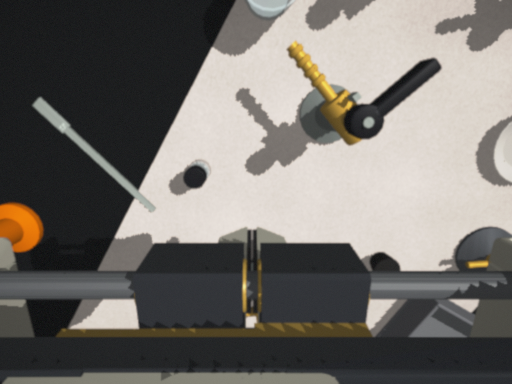

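The picture shows the neighbouring shut cock (hub at 365,120); the target is behind the camera. I'll move past it to the start side, still high.

Call:
{"op": "arm_command", "data": {"dp": [[-0.97,-0.1,0],[-0.97,-0.1,0],[-0.97,-0.1,0],[-0.97,-0.1,0],[-0.97,-0.1,0],[-0.97,-0.1,0],[-0.97,-0.1,0],[-0.97,-0.1,0],[0,0,0]], "angular": [[0,0,0],[0,0,0],[0,0,0],[0,0,0],[0,0,0],[0,0,0],[0,0,0],[0,0,0],[0,0,0]], "claw": [0,0,0,0,0,0,0,0,0]}}

```text
clock: 4.15
position: [0.5618, -0.2549, 0.2265]
ee_rot: [1.546, 2.734, -0.003]
force: [0.6, -0.9, 0.0]
width: 0.006
gripper_force: 0.0
```

Run:
```python
from m import *
d=lev('wrist');cv2.imwrite('pics/w2.png',d['frame'][...,::-1])
```

```text
wrist lever 1681 [ 0.5634 -0.2059] hd -147.5 ends [ 0.5928 -0.1871] [ 0.5272 -0.2289] rect 77 26
wrist brass 551 [ 0.5626 -0.2009] hd -136.4 ends [ 0.5934 -0.1717] [ 0.5153 -0.246 ] rect 108 17
```

View pics/w2.png

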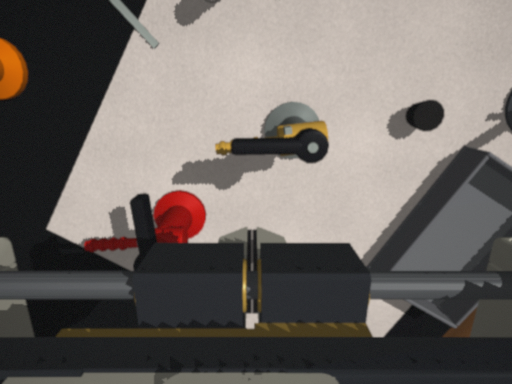

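The lever shows at (230–325,147) and the nozzle tip at (220,147). The axis measures (0.581, -0.195), the lever is at 212.5° and the nozzle at 218°, so shut should be about 128°. The fingers are 41 mm to the side of the lever and 48 mm out. I'll descend and make contact.

Call:
{"op": "arm_command", "data": {"dp": [[0,0,0.88],[0,0,0.88],[0,0,0.88],[0,0,0.88],[0,0,0.86],[0,0,0],[0.4,0,0],[0.4,0,0],[0.2,0,0],[0,0,0]], "angular": [[0,0,0],[0,0,0],[0,0,0],[0,0,0],[0,0,0],[0,0,0],[0,0,0],[0,0,0],[0,0,0],[0,0,0]], "claw": [0,0,0,0,0,0,0,0,0,0]}}

```text
clock: 5.2
position: [0.5488, -0.2299, 0.1184]
ee_rot: [1.544, 2.734, 0.0]
force: [-1.0, -2.3, -0.2]
width: 0.004
gripper_force: 0.8
```

Call:
{"op": "arm_command", "data": {"dp": [[0.29,-0.07,0],[0.29,-0.07,0],[0.29,-0.07,0],[0.29,-0.07,0],[0,0,0]], "angular": [[0,0,1],[0,0,1],[0,0,1],[0,0,1],[0,0,0]], "claw": [0,0,0,0,0]}}

```text
clock: 5.7
position: [0.5341, -0.2048, 0.118]
ee_rot: [2.286, 2.152, 0.001]
force: [0.4, -1.5, 0.7]
width: 0.005
gripper_force: 1.1
```

Run:
```python
from m import *
lev('top');lev('scene')
```

```text
top lever 0
top brass 3
scene lever 46 [ 0.5875 -0.1976] hd 21.6 ends [ 0.5228 -0.2231] [ 0.5974 -0.1936] rect 79 23
scene brass 277 [ 0.5748 -0.2097] hd 35.7 ends [ 0.5194 -0.2495] [ 0.6073 -0.1864] rect 108 29
```

Call:
{"op": "arm_command", "data": {"dp": [[0.29,-0.07,0],[0.29,-0.07,0],[0.29,-0.07,0],[0.29,-0.07,0],[0,0,0]], "angular": [[0,0,1],[0,0,1],[0,0,1],[0,0,1],[0,0,0]], "claw": [0,0,0,0,0]}}

```text
clock: 6.3
position: [0.5348, -0.1753, 0.1172]
ee_rot: [-2.82, -1.385, 0.001]
force: [-1.9, -1.2, -0.1]
width: 0.004
gripper_force: 0.4
```

Call:
{"op": "arm_command", "data": {"dp": [[0.15,-0.03,0],[0.15,-0.03,0],[0,0,0]], "angular": [[0,0,0.5],[0,0,0.5],[0,0,0]], "claw": [0,0,0]}}

```text
clock: 6.6
position: [0.5377, -0.169, 0.117]
ee_rot: [-2.913, -1.175, 0.002]
force: [-2.1, -0.3, 1.7]
width: 0.001
gripper_force: 1.3
```

Call:
{"op": "arm_command", "data": {"dp": [[0.12,-0.02,0],[0.12,-0.02,0],[0,0,0]], "angular": [[0,0,0.4],[0,0,0.3],[0,0,0]], "claw": [0,0,0]}}

```text
clock: 6.9
position: [0.5389, -0.1663, 0.117]
ee_rot: [-2.971, -1.018, 0.008]
force: [-10.1, -7.2, 5.3]
width: 0.006
gripper_force: 6.6
```

Call:
{"op": "arm_command", "data": {"dp": [[0.08,0,0],[0,0,0]], "angular": [[0,0,0],[0,0,0]], "claw": [0,0]}}

```text
clock: 7.1
position: [0.539, -0.1662, 0.117]
ee_rot: [-2.971, -1.018, 0.011]
force: [-15.1, -10.3, 8.0]
width: 0.008
gripper_force: 9.3
```

The force rises with no motion, so the lever is on its stop. I'll back off, rise and look.

Call:
{"op": "arm_command", "data": {"dp": [[-0.3,0,0],[-0.6,0,0],[-0.4,0,0],[0,0,-0.9],[0,0,-0.9],[0,0,-0.9],[0,0,-0.9],[-1,0,-0.9],[-1,0,0],[-1,0,0]], "angular": [[0,0,0],[0,0,0],[0,0,0],[0,0,0],[0,0,0],[0,0,0],[0,0,0],[0,0,0],[0,0,0],[0,0,0]], "claw": [0,0,0,0,0,0,0,0,0,0]}}

```text
clock: 8.1
position: [0.4573, -0.2295, 0.2297]
ee_rot: [-2.972, -1.017, -0.001]
force: [-0.1, -0.5, 0.7]
width: 0.006
gripper_force: 0.0
```

Run:
```python
from m import *
lev('scene');d=lev('wrist');cv2.imwrite('pics/w3.png',d['frame'][...,::-1]);e=grab('scene');cv2.imwrite('pics/s3.png',cv2.resize(e['frame'][...,::-1],(800,600)))
s=arm.observe();print(s['clock'],s['position'],s['force'])
```

```text
scene lever 124 [ 0.5745 -0.1813] hd -51.6 ends [ 0.5441 -0.1429] [ 0.5945 -0.2065] rect 23 81
scene brass 279 [ 0.5749 -0.2098] hd 35.5 ends [ 0.5187 -0.2499] [ 0.6068 -0.187 ] rect 109 27
wrist lever 2219 [ 0.5684 -0.178 ] hd 128.2 ends [ 0.5899 -0.2053] [ 0.542  -0.1443] rect 26 77
wrist brass 1457 [ 0.5554 -0.2138] hd -137.9 ends [ 0.5975 -0.1758] [ 0.5171 -0.2484] rect 108 27
8.25 [ 0.45633079 -0.22971008  0.22920107] [ 0.08889147  0.44778155 -1.01187483]
```

View pics/w3.png

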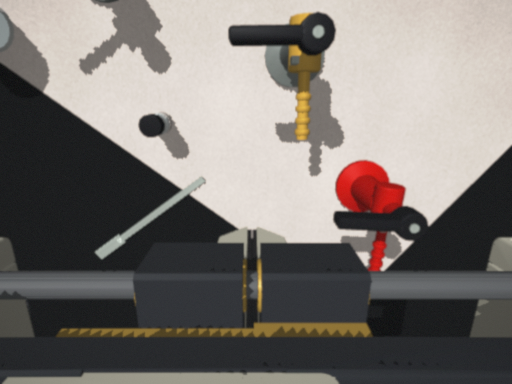

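View pics/s3.png

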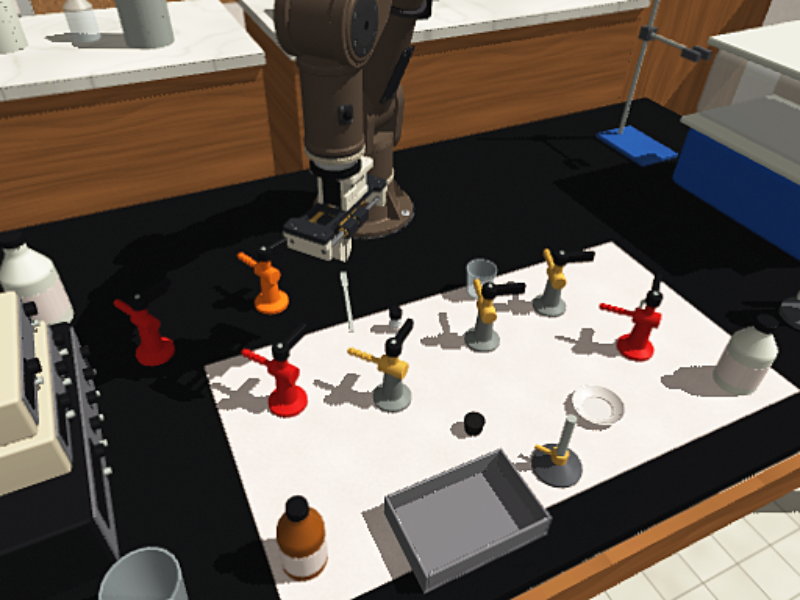

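The wrist picture shows the lever (230–330,33) square to its nozzle (303,60–135), heading 128.2° as predicted. In the scene picture the other cocks are unchanged and the arm is clear.

```bash
python3 -c "
from cell import arm
print(arm.sign_off())"
```

```text
the job is handed in; nothing more can be done
None
```

The open gas cock is shut against its stop, the other two are still shut, and the job was handed in at about 8 s with the arm clear of everything.

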